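# Refit the push-in knob of the bait-tank pump control

### The job

Lift the yellow guard plate off the pins of the grey pump control box and lay it flat, rib up, in the middle of the cork mat, letting go of it. Then take the black knob, turn it so that the flat in its bore matches the flat of the brass D-shaft, push it fully home on the shaft, and keep pressing so that the sprung shaft stays pushed well in: finish while still pressing the knob. Leave the jar, float, spinner, headlamp and line spool undisturbed.

Things in the scene. Friction and masses are not known exactly. Their poses are not given: they have to be found in the camera images.
- housing: Grey pump control box, fixed, 110 (x) x 140 (y) x 60 mm high; origin at the centre of its underside. On top, at y = -45 and +45 mm, stand two black posts 16 mm thick, 32 mm tall, each ending in a steel pin 6 mm thick, 8 mm tall. The guard plate rests on the posts, pins through its holes; the D-shaft stands midway between the posts, under the plate.
- cover: Yellow loose guard plate, 70 (x) x 116 (y) x 5 mm, 100 g, two 10 mm holes at y = -45 and +45 mm. It starts on the box's posts, axes along the box's, underside 92 mm above the shelf, hiding the shaft. Mid-plate stands a rib to hold it by: 12 mm thick (x), 46 mm long (y), 28 mm tall above the plate's upper face. Origin at the centre of the plate's underside, z up.
- mat: Brown cork mat, 150 x 150 x 4 mm, fixed flat on the shelf; origin at the centre of its underside. The plate goes here. The mat lies to one side of the box, the knob to the other; sides vary.
- knob: Black knob, 50 g, upright on the shelf; origin: centre of its underside, z up. Skirt 44 mm across, 18 mm tall; on it a grip bar 44 mm long (x), 14 mm thick (y), from 18 to 44 mm above the underside; broad white pointer on the bar at its +x end. D-bore from below: 18 mm across, 14 mm deep, flat 5.5 mm from the axis on the +x (pointer) side. Fully home, the underside is 14 mm below the shaft's tip.
- shaft_tip (a point): Tip centre of the upright brass D-shaft: 16 mm thick, flat 4.5 mm from the axis on its +x side (x points square out of the flat), end tapered over 3 mm; at rest 26 mm above the box's top, 86 mm above the shelf. The knob enters with its +x along this x, within about 9 degrees. The shaft's angle varies; it turns stiffly (0.08 N m) and is sprung: see joint stem.
- stem (a joint): How far the shaft is pushed in (down), m: 0 at rest, 0.008 at the stop. About 3.6 N starts it, 10.8 N holds it at the stop; it springs back when let go. Pushed well in means more than 0.003.
- jar: Glass jar of lead weights, 68 mm across, 72 mm tall, 450 g, standing on the shelf, origin at the centre of its underside. Not to be disturbed.
- float: Wooden float, 38 mm across, 64 mm tall, 30 g, standing on the shelf, origin at the centre of its underside. Not to be disturbed.
- spinner: Chrome spinner lure, lying flat, about 25 x 95 x 12 mm, 30 g, origin at the centre of its underside. Not to be disturbed.
- headlamp: Grey headlamp with a toggle switch on top, 55 x 85 x 58 mm, 120 g, standing on the shelf, origin at the centre of its underside. Not to be disturbed.
- spool: Green line spool, 64 mm across, 32 mm tall, 100 g, standing on the shelf, origin at the centre of its underside. Not to be disturbed.
Things that resemble listed ones, but are neither listed nor needed, are in the scene too. Leave any blue or purple look-alike of the knob alone.

How it is judged:
By the outcome, as a careful person would: the job done as asked, in the order asked, and still so for the second after the job is handed in, while the arm keeps its last pose, push and grip.
It also fails if it takes over 56 s, if anything falls off the work surface, if the arm or the gripper's body presses on something with over 40 N, if the wrist force passes 120 N, or if a joint passes its speed limit or range.

### The arm

A 6-joint arm with a two-finger parallel gripper is mounted at the origin on the work surface. World frame = base frame: x ahead of the robot, y to its left, z up, the work surface at z = 0. Lengths are in m, angles in degrees, forces in N, time in s.
With the tool pointing down it reaches from about 0.225 to 0.725 m from the base axis. Payload 3.1 kg.
Tool frame: the origin (TCP) lies midway between the tips of the shut fingers; the grasp point (between the pads) lies 19 mm behind it (bot.tcp_to_grasp is the distance from the TCP to the grasp point, in m); z points along the fingers, y is the line along which they close (so a half turn about z gives the same grasp; the last joint's range is limited). The gripper opens to 85 mm and grips with 20 to 120 N. Pads are 22 mm wide; open, the fingers measure 114 mm over their backs; the gripper's body (76 mm by 85 mm) begins 54 mm behind the grasp point. The pads swing forward as they close: fully open they stand 13 mm farther back than shut.
Start: joints at [60.287, 2.75, 5.684, 92.934, 0, 82.678], TCP at [0.2, 0.485, 0.231] pointing down, gripper open.
Joint ranges: [-166.93, 166.93], [-56.73, 111.36], [-69.38, 81.34], [-121.58, 131.49], [-85.45, 84.26], [-180, 180]. Speed limits (degrees/s): [159.86, 159.86, 180, 180, 180, 180].

### API

Orientations are given as [roll, pitch, yaw] about the fixed x, y, z axes, in that order (R = Rz(yaw) Ry(pitch) Rx(roll)).
In Python, from station import status, optics, bot gives the robot as it stands.
- The arm moves only by the tool drive_tool, never from a script. Its argument "plan" is a list that holds one entry, the list of rows, each a list of 4 numbers: the shift along the tool's x, y, z in m, then the turn about the tool's z in degrees. A call has 1 to 12 rows; each row is the pose to reach, as a shift and turn from the pose commanded when the call began, along the tool's axes at that moment; what a row does not reach only later rows make up. A row lasts 1/10 s, in which the tool goes at most 50 mm and 8.59 degrees, less where a joint would pass 70% of its speed; a pose out of reach is approached as far as the arm can. A call with a gripper value outside its range is refused whole. "hand" is the finger opening in m, from 0 to 0.0854, set as the call begins (left out, the last holds). The fingers move at their own pace and stop on an object; "force" is the grip in N (left out, the last holds). Time passes only in rows, so rows that repeat a pose let the fingers close. It gives the time, the measured TCP pose, the force, the opening and the grip force at its end, in the units of the state.
- status.sense(): the state, without advancing time (a new reading comes with each control period).
- optics.snapshot(name): name is "side" or "top"; returns a dict with "frame" (480x640x3 uint8, blue, green, red), "fx", "fy", "cx", "cy" (pixels), "extrinsics" (4x4, takes a point from camera to world coordinates). Camera axes: x right, y up, looking along -z (the intrinsics and any distortion apply to the point x, -y, -z); pixel columns grow to the right and rows downward; lengths in m; the calibration is good to about 2 mm. A picture is of the moment at which its call begins. There is no depth.
- bot.hand_in(): hands the job in; it is judged then, once.
The state is a dict: "clock": time; "joint_pos": joint angles; "joint_velocities": joint speeds; "joint_torque": joint torques, N m; "eef_pos": TCP position; "tool_rot": TCP orientation; "force": force on the tool from outside, world axes, zero at the start; "wrist_torque": the same for the moment, N m; "opening": finger opening in m; "gripper_force": force on a finger pad.
Only numpy, scipy, OpenCV 4.12 (cv2) and the standard library are available. Lean on these libraries where they do the work, as an engineer would, in place of code of your own. Each camera call takes 0.05 s, during which the arm holds its last target. There are 200 camera calls.

## Working session

There is one attempt and no reset: what is moved stays moved. The work goes in short steps, Python scripts to look and compute and a tool call to move; the robot and the scene stay as the last step left them, time stands still between calls to the robot, and variables do not carry over. Pictures are saved under pics/ and viewed, at most 10 in all, crops included, and the job is handed in when it is done.

Besides the shell and the picture viewer there is one more tool, called after "Call:" as name(argument=value, ...), one argument or row to a line, values as JSON. drive_tool: Moves the arm, as the interface text tells. Its arguments: {"type":"object","properties":{"plan":{"type":"array"},"hand":{"type":"number"},"force":{"type":"number"}},"required":["plan"]}

```bash
mkdir -p pics; cat > h.py <<'E'
import numpy as np, cv2
from station import status, optics, bot
def snap(n,f):
    s=optics.snapshot(n); cv2.imwrite('pics/'+f,s['frame']); return s
def ray(s,u,v):
    d=np.array([(u-s['cx'])/s['fx'],-(v-s['cy'])/s['fy'],-1]); E=np.array(s['extrinsics'])
    return E[:3,3],E[:3,:3]@d
def at(s,u,v,z):
    o,d=ray(s,u,v); return o+d*(z-o[2])/d[2]
def proj(s,p):
    E=np.linalg.inv(np.array(s['extrinsics'])); q=E[:3,:3]@np.array(p)+E[:3,3]
    return s['cx']+s['fx']*q[0]/-q[2], s['cy']-s['fy']*q[1]/-q[2]
E
python3 - <<'E'
from h import *
for n in('top','side'):
    s=snap(n,n+'0.png'); print(n,[k for k in s],s['fx'],s['cx'],s['cy']); print(np.round(s['extrinsics'],3))
print(status.sense())
E
```

```text
top ['frame', 'fx', 'fy', 'cx', 'cy', 'extrinsics'] 454.9459910808756 323.8992859738307 243.48338413264815
[[-0.013  0.984 -0.176  0.404]
 [-1.    -0.011  0.013 -0.058]
 [ 0.011  0.176  0.984  0.988]
 [ 0.     0.     0.     1.   ]]
side ['frame', 'fx', 'fy', 'cx', 'cy', 'extrinsics'] 549.6285125252933 314.0628570659653 244.66132347643773
[[-0.999 -0.    -0.04   0.503]
 [-0.034 -0.515  0.857  0.983]
 [-0.021  0.857  0.515  0.725]
 [ 0.     0.     0.     1.   ]]
{'clock': 0.1, 'joint_pos': array([ 6.02879996e+01,  2.78719315e+00,  5.59895997e+00,  9.29325418e+01,
       -1.15883934e-03,  8.26769264e+01]), 'joint_velocities': array([-0.07417731, -0.07716193,  0.14740279,  0.03394696,  0.04995647,
       -0.06660203]), 'joint_torque': array([ 3.19018574e-03, -3.39851546e+01,  3.20935249e+01,  1.57609343e-02,
        1.40311954e-04, -3.82843496e-06]), 'eef_pos': array([0.19971385, 0.48492929, 0.23023316]), 'tool_rot': array([-1.79880062e+02, -1.42450731e-02,  1.57611059e+02]), 'force': array([ 0.32663575, -1.4338974 ,  0.89857705]), 'wrist_torque': array([ 0.00860453,  0.03883837, -0.02176791]), 'gripper_force': 0.0, 'opening': 0.08521286891583493}
```

View pics/top0.png

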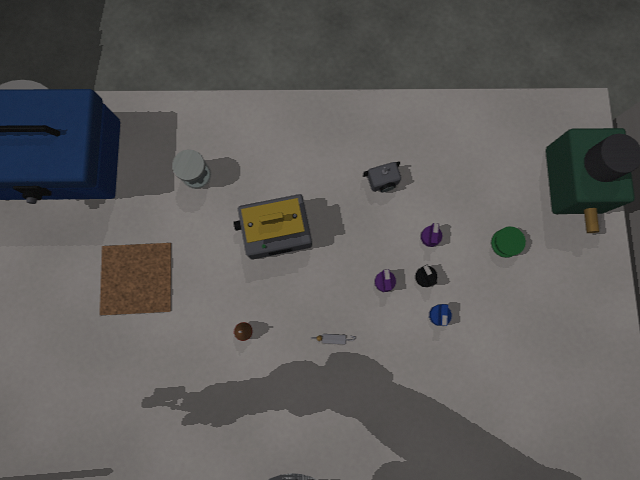

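View pics/side0.png

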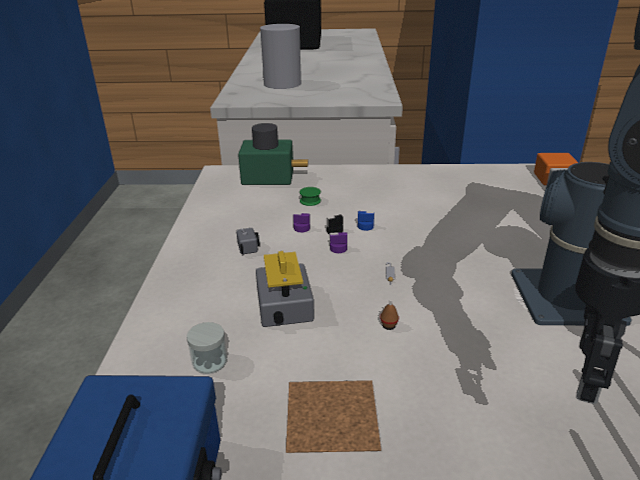

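The top view shows the mat at (136,278), box and yellow plate at (275,222), and the black knob at (427,276) with purple knobs at (432,236) and (386,281) and a blue one at (441,315). The side view agrees. I'll fit them next.

```bash
cat > m.py <<'E'
from h import *
s=optics.snapshot('top'); f=s['frame']; h=cv2.cvtColor(f,cv2.COLOR_BGR2HSV)
def big(m,roi):
    z=np.zeros(m.shape,np.uint8); x0,y0,x1,y1=roi; z[y0:y1,x0:x1]=m[y0:y1,x0:x1]*255
    c,_=cv2.findContours(z,cv2.RETR_EXTERNAL,cv2.CHAIN_APPROX_NONE); return max(c,key=cv2.contourArea)
def rect(c,z):
    P=np.array([at(s,*p[0],z)[:2] for p in c],np.float32); return cv2.minAreaRect(P),P
H,S,V=[h[...,i].astype(int) for i in range(3)]
c=big(((H>20)&(H<35)&(S>150)&(V>60)),(220,170,330,280)); print('plate',rect(c,.097)[0])
c=big(((H<25)&(S>80)),(80,220,200,340)); print('mat',rect(c,.004)[0])
roi=(400,250,455,302)
m=(V<75); c=big(m,roi); r,P=rect(c,.03); print('knob blob',r)
w=np.argwhere((V>150)[262:284,412:440])+[262,412]
sub=f[250:302,400:455]
a=cv2.resize(sub,None,fx=7,fy=7,interpolation=cv2.INTER_NEAREST)
b=cv2.resize(f[185:270,225:325],None,fx=4,fy=4,interpolation=cv2.INTER_NEAREST)
o=np.zeros((364,800,3),np.uint8); o[:a.shape[0],:a.shape[1]]=a; o[:340,390:790]=b; cv2.imwrite('pics/c1.png',o)
for n,u,v,z in(('spool',508,242,.03),('lamp',384,177,.05),('float',244,331,.03),('spin',335,339,.006),('jar',190,165,.07)): print(n,at(s,u,v,z).round(3))
E
python3 m.py
```

```text
plate ((0.6122860312461853, 0.03282191604375839), (0.06975095719099045, 0.11481057107448578), 11.038887023925781)
mat ((0.5082255601882935, 0.33624163269996643), (0.14945408701896667, 0.14892731606960297), 2.294032096862793)
knob blob ((0.5027166604995728, -0.2864431142807007), (0.04725607484579086, 0.042497072368860245), 89.32746124267578)
spool [ 0.574 -0.467  0.03 ]
lamp [ 0.715 -0.202  0.05 ]
float [0.393 0.096 0.03 ]
spin [ 0.374 -0.092  0.006]
jar [0.739 0.21  0.07 ]
```

View pics/c1.png

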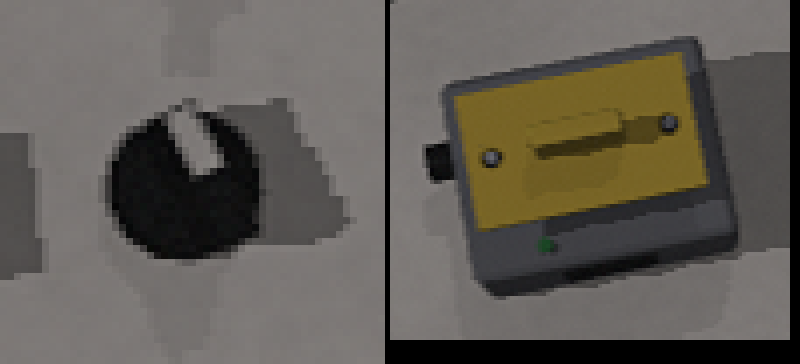

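The crop shows the plate with pins at top-image pixels (250,224) and (295,216). The pointer on the black knob runs from about (426,265) to (430,274). The plate is at (0.612, 0.033) with yaw about 11°. Next I need the move to reach above it.

```bash
cat >> h.py <<'E'
def go(x,y,z,yaw):
    t=status.sense(); p=t['eef_pos']; w=t['tool_rot'][2]; a=np.radians(w)
    d=np.array([x,y])-p[:2]; tx=np.array([np.cos(a),np.sin(a)]); ty=np.array([np.sin(a),-np.cos(a)])
    print('at',p.round(4),t['tool_rot'].round(2),'clock',t['clock'],'F',t['force'].round(1),'open',round(t['opening'],4),'j',t['joint_pos'].round(0))
    print('shift',(d@tx).round(4),(d@ty).round(4),round(p[2]-z,4),'turn',round((w-yaw+180)%360-180,2))
E
python3 -c "
from h import *
s=optics.snapshot('top'); print(at(s,250.2,224.2,.1),at(s,294.7,215.7,.1))
g=cv2.cvtColor(s['frame'],cv2.COLOR_BGR2GRAY)[264:277,421:434]; print(g)
go(.612,.033,.2,101)"
```

```text
[0.60304749 0.0765332  0.1       ] [ 0.61958025 -0.01220053  0.1       ]
[[121 122 123 123 123  90  76 111 122 122 123 123 124]
 [122 123 123  89  57 105  93 106 127 127 100  75  77]
 [120  87  61 104 123 124  94  42  18  50  74  82  80]
 [ 38   4  53 109 123 122 125  96  42   5  21  53  77]
 [ 10  10   9 101 124 122 124 110  64   8   9   8  34]
 [ 13  10  11  55 106 122 121 125  98  46  12  14  10]
 [ 17  13  12  10 101 125 121 122 126  87   9  10  13]
 [ 17  13  11  15  55 109 124 122 125  98  46   9  13]
 [ 16  15  15  10   8  93 121 122 124 131  90  11  14]
 [ 14  15  13  13  10  56 110 126 128 133  95  29  15]
 [ 19  17  13  17  10   6  86 124 102  46  14  11  14]
 [ 17  15  16  14  14  12  36  27  13   9  15  15  16]
 [ 17  20  20  15  14  13  19  17  16  18  20  17  15]]
at [0.1998 0.4851 0.2305] [-1.7991e+02 -1.0000e-02  1.5761e+02] clock 0.2 F [ 0.3 -0.7 -0.2] open 0.0856 j [60.  3.  6. 93.  0. 83.]
shift -0.5533 -0.261 0.0305 turn 56.61
```

Call:
drive_tool(
  plan=[
    [[-0.046,-0.022,0.003,5],[-0.092,-0.044,0.006,10],[-0.138,-0.065,0.009,15],[-0.184,-0.087,0.012,20],[-0.23,-0.109,0.015,25],[-0.277,-0.131,0.018,30],[-0.323,-0.152,0.02,35],[-0.369,-0.174,0.022,40],[-0.415,-0.196,0.024,45],[-0.461,-0.218,0.026,50],[-0.507,-0.24,0.028,54],[-0.553,-0.261,0.03,56.6]],
  ],
  hand=0.06,
)

```text
clock: 1.4
eef_pos: [0.6045, 0.0406, 0.2014]
tool_rot: [-180.0, -0.0, 100.9]
force: [1.6, 0.1, 0.3]
opening: 0.0599
gripper_force: 0.0
```

```bash
python3 -c "
from h import *
go(.6115,.0325,.101,100.8)"
```

```text
at [0.6045 0.0406 0.2014] [-1.7999e+02 -2.0000e-02  1.0086e+02] clock 1.4 F [1.6 0.1 0.3] open 0.0599 j [-3. 15. 16. 91.  0. 77.]
shift -0.0093 0.0054 0.1004 turn 0.06
```

Call:
drive_tool(
  plan=[
    [[0,0,0,0],[0,0,0.02,0],[0,0,0.045,0],[0,0,0.07,0],[0,0,0.085,0],[0,0,0.093,0],[0,0,0.098,0],[0,0,0.098,0],[0,0,0.098,0],[0,0,0.098,0]],
  ],
)

```text
clock: 2.4
eef_pos: [0.6045, 0.0424, 0.1053]
tool_rot: [179.9, 0.0, 101.0]
force: [-0.1, -0.2, 0.8]
opening: 0.0597
gripper_force: 0.0
```

```bash
python3 -c "
from h import *
go(.6115,.0325,.101,100.8)
s=snap('side','s1.png'); c=s['frame'][200:340,230:340]; t=optics.snapshot('top')['frame'][185:270,225:325]
o=np.zeros((560,800,3),np.uint8);o[:,:440]=cv2.resize(c,(440,560));o[:306,440:]=cv2.resize(t,(360,306));cv2.imwrite('pics/c2.png',o)"
```

```text
at [0.6045 0.0424 0.1053] [1.7986e+02 3.0000e-02 1.0101e+02] clock 2.4 F [-0.1 -0.2  0.8] open 0.0597 j [-2. 15.  5. 80. -0. 77.]
shift -0.0111 0.005 0.0043 turn 0.21
```

View pics/c2.png

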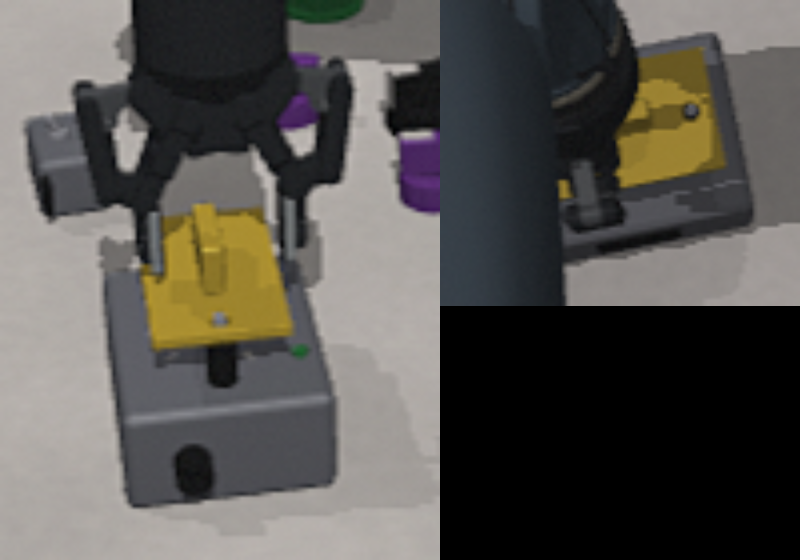

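Fingers straddle the rib, but sit about 11 mm off along it. I'll correct that, lower the last bit and close.

Call:
drive_tool(
  plan=[
    [[-0.011,0.005,0,0],[-0.011,0.005,0,0],[-0.011,0.005,0.004,0],[-0.011,0.005,0.004,0],[-0.011,0.005,0.004,0]],
  ],
)

```text
clock: 3.0
eef_pos: [0.6101, 0.0326, 0.0993]
tool_rot: [-179.9, -0.0, 101.0]
force: [-0.1, -0.5, 0.4]
opening: 0.0601
gripper_force: 0.0
```

Call:
drive_tool(
  plan=[
    [[0,0,0,0],[0,0,0,0],[0,0,0,0],[0,0,0,0],[0,0,0,0],[0,0,0,0]],
  ],
  hand=0.0,
  force=50,
)

```text
clock: 3.6
eef_pos: [0.6107, 0.0327, 0.1]
tool_rot: [180.0, 0.0, 101.0]
force: [-0.4, 0.5, 0.9]
opening: 0.0113
gripper_force: 50.5
```

```bash
python3 -c "
from h import *
go(.6115,.0325,.101,100.8)"
```

```text
at [0.6107 0.0327 0.1   ] [179.98   0.   101.02] clock 3.6 F [-0.4  0.5  0.9] open 0.0113 j [-3. 16.  6. 80.  0. 76.]
shift -0.0003 0.0008 -0.001 turn 0.22
```

Call:
drive_tool(
  plan=[
    [[0,0,-0.005,0],[0,0,-0.012,0],[0,0,-0.022,0],[0,0,-0.036,0],[0,0,-0.055,0],[0,0,-0.07,0],[0,0,-0.07,0],[0,0,-0.07,0]],
  ],
)

```text
clock: 4.4
eef_pos: [0.6111, 0.0325, 0.1707]
tool_rot: [179.9, 0.0, 101.0]
force: [-0.2, -0.7, -0.5]
opening: 0.0108
gripper_force: 50.2
```

```bash
python3 -c "
from h import *
go(.508,.336,.17,92.3)"
```

```text
at [0.6111 0.0325 0.1707] [1.7991e+02 3.0000e-02 1.0101e+02] clock 4.4 F [-0.2 -0.7 -0.5] open 0.0108 j [-3. 15. 13. 87. -0. 76.]
shift 0.3176 -0.0432 0.0007 turn 8.71
```

Call:
drive_tool(
  plan=[
    [[0.015,-0.002,0,1],[0.045,-0.006,0,2],[0.08,-0.011,0,3],[0.12,-0.016,0,4],[0.16,-0.022,0,5],[0.2,-0.027,0,6],[0.24,-0.032,0,7],[0.275,-0.037,0,8],[0.3,-0.041,0,8.7],[0.312,-0.043,0,8.7],[0.318,-0.043,0,8.7],[0.318,-0.043,0,8.7]],
  ],
)

```text
clock: 5.6
eef_pos: [0.5075, 0.3363, 0.1691]
tool_rot: [-180.0, 0.1, 92.3]
force: [0.5, -0.7, -1.8]
opening: 0.0113
gripper_force: 50.3
```

```bash
python3 -c "
from h import *
go(.508,.336,.02,92.3)
s=snap('top','t3.png');o=np.zeros((560,800,3),np.uint8)
o[:,:400]=cv2.resize(s['frame'][200:340,70:170],(400,560));o[:400,400:]=cv2.resize(s['frame'][185:285,225:325],(400,400));cv2.imwrite('pics/c3.png',o)"
```

```text
at [0.5075 0.3363 0.1691] [-1.7996e+02  5.0000e-02  9.2340e+01] clock 5.6 F [ 0.5 -0.7 -1.8] open 0.0113 j [ 27.  15.  12.  87.  -0. 115.]
shift -0.0003 0.0005 0.1491 turn 0.04
```

View pics/c3.png

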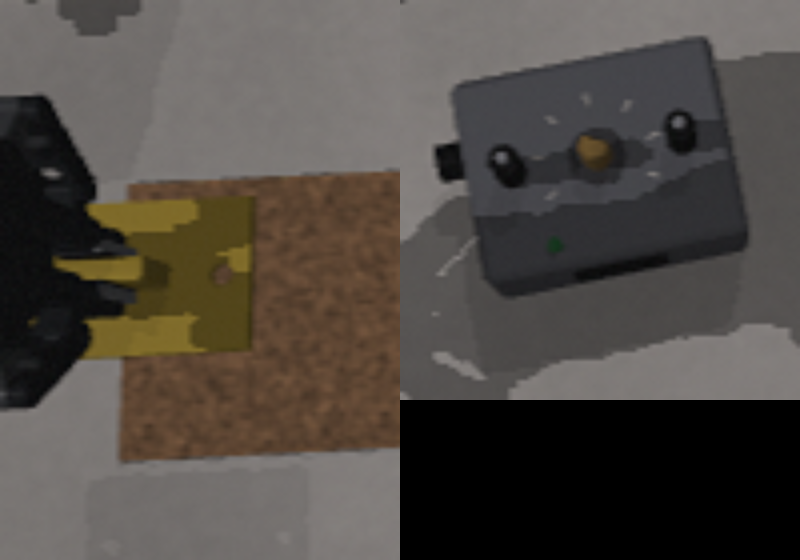

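The plate is held level over the mat. In the box crop at right, the brass shaft shows at about (274,223), its flat side still to be measured. Lowering the plate.

Call:
drive_tool(
  plan=[
    [[0,0,0.02,0],[0,0,0.05,0],[0,0,0.085,0],[0,0,0.115,0],[0,0,0.135,0],[0,0,0.146,0],[0,0,0.151,0],[0,0,0.154,0],[0,0,0.156,0],[0,0,0.156,0],[0,0,0.156,0],[0,0,0.156,0]],
  ],
)

```text
clock: 6.85
eef_pos: [0.5081, 0.3369, 0.0147]
tool_rot: [179.9, -0.0, 92.3]
force: [-0.7, 0.0, -0.7]
opening: 0.0113
gripper_force: 50.3
```

Call:
drive_tool(
  plan=[
    [[0,0,0.001,0],[0,0,0.001,0],[0,0,0.001,0]],
  ],
)

```text
clock: 7.15
eef_pos: [0.5075, 0.3365, 0.0127]
tool_rot: [-180.0, 0.0, 92.3]
force: [-0.2, -0.0, -1.1]
opening: 0.0109
gripper_force: 50.3
```

Call:
drive_tool(
  plan=[
    [[0,0,0.001,0],[0,0,0.001,0],[0,0,0.001,0]],
  ],
)

```text
clock: 7.45
eef_pos: [0.5077, 0.3366, 0.0121]
tool_rot: [180.0, -0.0, 92.3]
force: [0.1, 0.2, 1.0]
opening: 0.0108
gripper_force: 50.4
```

Call:
drive_tool(
  plan=[
    [[0,0,0,0],[0,0,0,0],[0,0,0,0],[0,0,0,0],[0,0,0,0]],
  ],
  hand=0.04,
)

```text
clock: 7.95
eef_pos: [0.5076, 0.3365, 0.0118]
tool_rot: [180.0, -0.0, 92.3]
force: [0.2, -0.3, -0.6]
opening: 0.0401
gripper_force: 0.0
```

Call:
drive_tool(
  plan=[
    [[0,0,-0.01,0],[0,0,-0.03,0],[0,0,-0.07,0],[0,0,-0.11,0],[0,0,-0.15,0],[0,0,-0.18,0],[0,0,-0.19,0],[0,0,-0.19,0]],
  ],
)

```text
clock: 8.75
eef_pos: [0.5088, 0.3372, 0.2044]
tool_rot: [179.7, -0.1, 92.3]
force: [0.2, 0.4, -0.2]
opening: 0.0402
gripper_force: 0.0
```

```bash
python3 - <<'E'
from h import *
s=snap('top','t4.png'); f=s['frame']
np.save('f.npy',f)
o=np.zeros((560,800,3),np.uint8)
u,v=proj(s,(.612,.0325,.086)); print('pred shaft',u,v)
o[:400,:400]=cv2.resize(f[205:241,257:293],(400,400),interpolation=cv2.INTER_CUBIC)
t=snap('side','s4.png'); u,v=proj(t,(.612,.0325,.086)); print(u,v); u=int(u);v=int(v)
o[:400,400:]=cv2.resize(t['frame'][v-20:v+20,u-20:u+20],(400,400),interpolation=cv2.INTER_CUBIC)
o=np.clip(o*1.5,0,255).astype(np.uint8)
cv2.imwrite('pics/c4.png',o)
go(.5027,-.2864,.17,28)
h=cv2.cvtColor(f,cv2.COLOR_BGR2HSV); m=((h[...,0]>20)&(h[...,0]<35)&(h[...,1]>150)&(h[...,2]>60)).astype(np.uint8)
m[:,:60]=0;m[:,200:]=0
P=np.array([at(s,x,y,.009)[:2] for y,x in np.argwhere(m)],np.float32); print(cv2.minAreaRect(P))
E
```

```text
pred shaft 273.02732413714307 221.1769163028432
283.36654176081134 272.44545955584937
at [0.5071 0.3362 0.2002] [-1.7988e+02  6.0000e-02  9.2310e+01] clock 8.85 F [ 0.1 -0.5 -0.9] open 0.0403 j [ 27.  15.  16.  91.   0. 115.]
shift -0.622 -0.0294 0.0302 turn 64.31
((0.5077099204063416, 0.33657342195510864), (0.07024797797203064, 0.11791469901800156), 2.423455238342285)
```

View pics/c4.png

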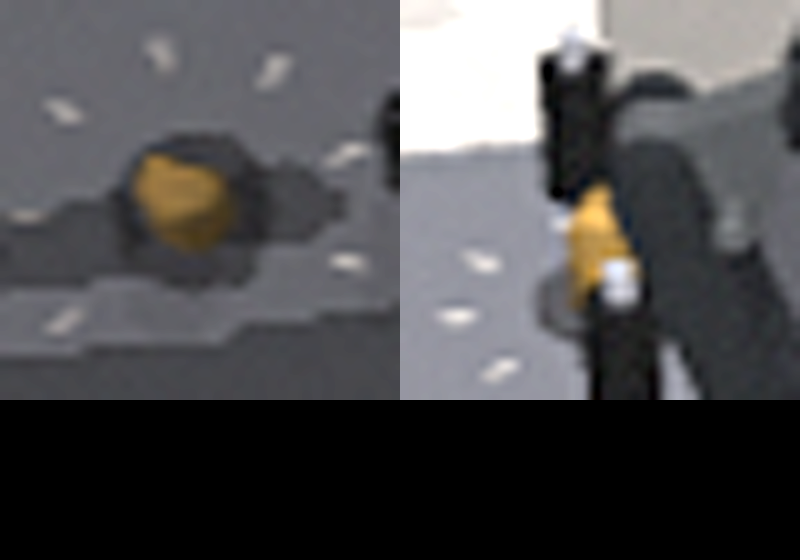

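The plate is on the mat at (0.508, 0.337). In the top crop the shaft tip's flat is on the upper right edge, facing roughly -18°. Next is the move above the knob.

Call:
drive_tool(
  plan=[
    [[-0.02,-0.001,0,-3],[-0.06,-0.003,0,-10],[-0.1,-0.005,0,-17],[-0.145,-0.007,0,-24],[-0.19,-0.009,0,-31],[-0.235,-0.011,0,-38],[-0.28,-0.013,0,-45],[-0.325,-0.015,0,-52],[-0.37,-0.017,0,-59],[-0.415,-0.02,0,-66],[-0.455,-0.022,0,-73],[-0.5,-0.024,0,-80]],
  ],
)

```text
clock: 10.05
eef_pos: [0.502, -0.1648, 0.1986]
tool_rot: [179.9, -0.3, 172.6]
force: [0.8, 0.1, 0.8]
opening: 0.0401
gripper_force: 0.0
```

```bash
python3 - <<'E'
from h import *
go(.5027,-.2864,.17,-152)
E
```

```text
at [ 0.502  -0.1648  0.1986] [179.88  -0.29 172.61] clock 10.05 F [0.8 0.1 0.8] open 0.0401 j [-25.   3.   3.  90.   0. -18.]
shift -0.0163 -0.1205 0.0286 turn -35.39
```

```bash
cat > fit.py <<'E'
from h import *
from scipy.optimize import minimize
SC=8
def hullmask(pts,org,n):
    q=cv2.convexHull(np.float32(pts)); m=np.zeros((n*SC,n*SC),np.uint8)
    cv2.fillConvexPoly(m,np.int32(np.round((q.reshape(-1,2)-org+.5)*SC*16)),1,shift=4); return m
def obs(mask,org,n):
    z=cv2.resize(mask[org[1]:org[1]+n,org[0]:org[0]+n].astype(np.float32),None,fx=SC,fy=SC,interpolation=cv2.INTER_CUBIC)
    c,_=cv2.findContours((z>.5).astype(np.uint8),0,1); c=max(c,key=cv2.contourArea); q=cv2.convexHull(c); m=np.zeros(z.shape,np.uint8); cv2.fillConvexPoly(m,q,1); return m
th=np.radians(np.arange(0,360,5))
def rot(P,x,y,w):
    w=np.radians(w);c,s_=np.cos(w),np.sin(w); return [(x+c*a-s_*b,y+s_*a+c*b,z) for a,b,z in P]
knob=[(.022*np.cos(t),.022*np.sin(t),z) for t in th for z in(0,.018)]+[(a,b,.044) for a in(-.0217,.0217) for b in(-.007,.007)]
def D(k,z,e=0): return [(min(k*.008*np.cos(t),.0045-e),k*.008*np.sin(t),z) for t in th]
shaft=D(1,.062)+D(1,.083)+D(.8,.086)
def run(views,P,x0,grid):
    def cost(p): return sum((hullmask([proj(s,q) for q in rot(P,*p)],np.array(o),n)!=m).sum() for s,m,o,n in views)/SC**2
    best=[]
    for w in grid:
        r=minimize(lambda p:cost((*p,w)),x0,method='Nelder-Mead',options=dict(initial_simplex=[x0,(x0[0]+.004,x0[1]),(x0[0],x0[1]+.004)],xatol=1e-4))
        best.append((round(r.fun,2),w,*r.x.round(4)))
    best.sort(); print(best[:6])
T=optics.snapshot('top');S=optics.snapshot('side')
t0=cv2.imread('pics/top0.png').max(2)<50; s0=cv2.imread('pics/side0.png').max(2)<50
u,v=proj(S,(.503,-.286,.02)); print(u,v)
kv=[(T,obs(t0,(405,254),46),(405,254),46)]
run(kv,knob,(.503,-.286),range(0,60,6))
so=(int(u)-14,int(v)-14)
run([(S,obs(s0,so,28),so,28)],knob,(.503,-.286),[28])
h=cv2.cvtColor(T['frame'],cv2.COLOR_BGR2HSV); b=((h[...,1]>110)&(h[...,0]<30)&(h[...,2]>50))
sv=[(T,obs(b,(262,210),24),(262,210),24)]; print(b[210:234,262:286].sum())
run(sv,shaft,(.6115,.0325),range(-60,40,5)); run(sv,shaft,(.6115,.0325),range(120,240,20))
h=cv2.cvtColor(S['frame'],cv2.COLOR_BGR2HSV); b=((h[...,1]>110)&(h[...,0]<30)&(h[...,2]>50))
u,v=map(int,proj(S,(.612,.0325,.08)))
o=np.zeros((400,800,3),np.uint8); o[:,400:]=cv2.resize(S['frame'][v-12:v+12,u-12:u+12],(400,400),interpolation=0)
o[:,:400]=cv2.resize(T['frame'][210:234,262:286],(400,400),interpolation=0); cv2.imwrite('pics/c5.png',np.clip(o*1.6,0,255).astype(np.uint8))
E
python3 fit.py
```

```text
335.6639812252322 225.89842598693812
[(np.float64(25.94), 18, np.float64(0.5043), np.float64(-0.2909)), (np.float64(26.23), 24, np.float64(0.5043), np.float64(-0.2911)), (np.float64(26.83), 30, np.float64(0.5044), np.float64(-0.2912)), (np.float64(27.12), 12, np.float64(0.5042), np.float64(-0.2912)), (np.float64(28.62), 36, np.float64(0.5045), np.float64(-0.2911)), (np.float64(30.66), 42, np.float64(0.5046), np.float64(-0.2911))]
[(np.float64(72.73), 28, np.float64(0.5071), np.float64(-0.2968))]
50
[(np.float64(7.64), -35, np.float64(0.6136), np.float64(0.0337)), (np.float64(7.7), -30, np.float64(0.6135), np.float64(0.0339)), (np.float64(7.73), -40, np.float64(0.6138), np.float64(0.0337)), (np.float64(7.77), -25, np.float64(0.613), np.float64(0.0339)), (np.float64(7.98), -20, np.float64(0.6128), np.float64(0.0339)), (np.float64(8.31), -15, np.float64(0.6129), np.float64(0.034))]
[(np.float64(10.03), 140, np.float64(0.6112), np.float64(0.0344)), (np.float64(10.14), 160, np.float64(0.6114), np.float64(0.0341)), (np.float64(10.22), 180, np.float64(0.6113), np.float64(0.0339)), (np.float64(10.66), 200, np.float64(0.6115), np.float64(0.0339)), (np.float64(12.05), 220, np.float64(0.611), np.float64(0.0335)), (np.float64(13.08), 120, np.float64(0.611), np.float64(0.0352))]
```

View pics/c5.png

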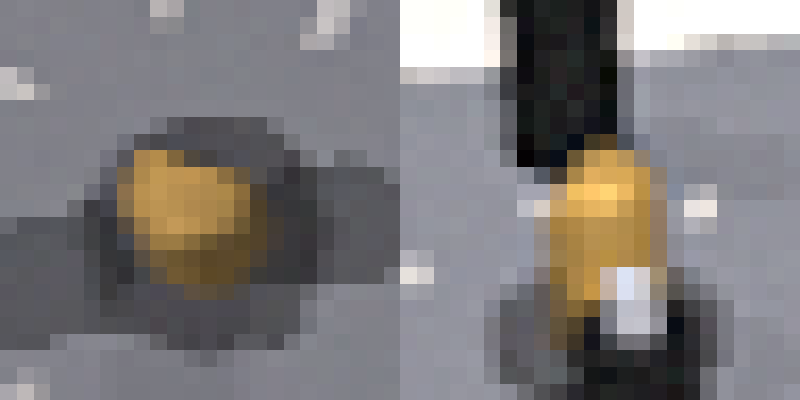

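Left crop shows the brass tip at about (273,222), with its flat edge tilting down to the right by 18–25°. The shaft x is therefore near -22°. The knob fit gives (0.504, -0.2905).

```bash
python3 - <<'E'
from h import *
go(.504,-.2905,.1,-154)
E
```

```text
at [ 0.5019 -0.1685  0.1981] [-179.96   -0.3   172.02] clock 10.15 F [ 0.1 -0.3  0.1] open 0.0396 j [-26.   3.   3.  89.  -0. -18.]
shift -0.019 -0.1205 0.0981 turn -33.98
```

Call:
drive_tool(
  plan=[
    [[-0.005,-0.03,0.01,-8],[-0.01,-0.07,0.03,-16],[-0.016,-0.105,0.05,-24],[-0.019,-0.1205,0.07,-32],[-0.019,-0.1205,0.09,-34],[-0.019,-0.1205,0.098,-34],[-0.019,-0.1205,0.098,-34],[-0.019,-0.1205,0.098,-34],[-0.019,-0.1205,0.098,-34],[-0.019,-0.1205,0.098,-34]],
  ],
)

```text
clock: 11.15
eef_pos: [0.5074, -0.2861, 0.1054]
tool_rot: [-179.9, 0.1, -153.7]
force: [0.2, 0.5, -0.2]
opening: 0.0399
gripper_force: 0.0
```

```bash
python3 - <<'E'
from h import *
go(.504,-.2905,.022,-154)
o=np.zeros((560,800,3),np.uint8)
t=snap('top','t6.png')['frame'];s=snap('side','s6.png')['frame']
o[:,:400]=cv2.resize(t[230:300,400:450],(400,560));o[:400,400:]=cv2.resize(s[190:250,305:365],(400,400));cv2.imwrite('pics/c6.png',np.clip(o*1.4,0,255).astype(np.uint8))
E
```

```text
at [ 0.5074 -0.2861  0.1054] [-1.7987e+02  7.0000e-02 -1.5367e+02] clock 11.15 F [ 0.2  0.5 -0.2] open 0.0399 j [-36.  12.   1.  79.   0. -62.]
shift 0.005 -0.0025 0.0834 turn 0.33
```

View pics/c6.png

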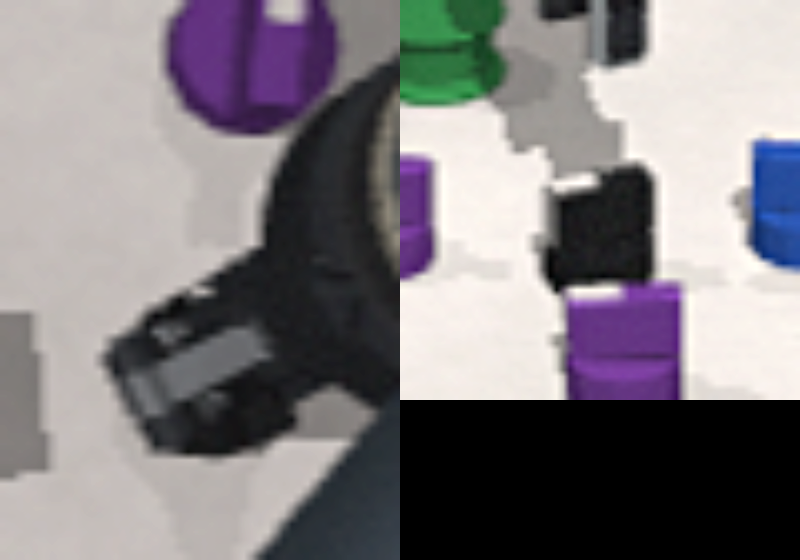

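The gripper is above the black knob, and the side view (bar at columns 327–343) confirms x is about 0.504. Descending and gripping.

Call:
drive_tool(
  plan=[
    [[0.005,-0.0025,0,0.3],[0.005,-0.0025,0.02,0.3],[0.005,-0.0025,0.045,0.3],[0.005,-0.0025,0.065,0.3],[0.005,-0.0025,0.075,0.3],[0.005,-0.0025,0.08,0.3],[0.005,-0.0025,0.082,0.3],[0.005,-0.0025,0.082,0.3],[0.005,-0.0025,0.082,0.3],[0.005,-0.0025,0.082,0.3]],
  ],
)

```text
clock: 12.25
eef_pos: [0.5038, -0.291, 0.0229]
tool_rot: [-179.9, 0.1, -154.0]
force: [0.1, 0.2, -0.3]
opening: 0.04
gripper_force: 0.0
```

```bash
python3 -c "
from h import *
go(.504,-.2905,.021,-154)"
```

```text
at [ 0.5038 -0.291   0.0229] [-1.7990e+02  5.0000e-02 -1.5399e+02] clock 12.25 F [ 0.1  0.2 -0.3] open 0.04 j [-37.  14.  -6.  70.   0. -63.]
shift -0.0004 0.0003 0.0019 turn 0.01
```

Call:
drive_tool(
  plan=[
    [[0,0,0.001,0],[0,0,0.001,0],[0,0,0.001,0],[0,0,0.001,0],[0,0,0.001,0],[0,0,0.001,0],[0,0,0.001,0]],
  ],
  hand=0.0,
  force=70,
)

```text
clock: 12.95
eef_pos: [0.5034, -0.2907, 0.0213]
tool_rot: [-180.0, 0.0, -154.0]
force: [0.3, -0.2, 3.4]
opening: 0.0123
gripper_force: 70.6
```

Call:
drive_tool(
  plan=[
    [[0,0,-0.005,0],[0,0,-0.015,0],[0,0,-0.035,0],[0,0,-0.065,0],[0,0,-0.1,0],[0,0,-0.13,0],[0,0,-0.145,0],[0,0,-0.15,0],[0,0,-0.15,0]],
  ],
)

```text
clock: 13.85
eef_pos: [0.5031, -0.2905, 0.1707]
tool_rot: [-180.0, 0.0, -154.0]
force: [-0.2, -0.5, -0.7]
opening: 0.0125
gripper_force: 70.2
```

```bash
python3 -c "
from h import *
go(.6118,.0328,.17,158)"
```

```text
at [ 0.5031 -0.2905  0.1707] [-179.99    0.   -153.99] clock 13.85 F [-0.2 -0.5 -0.7] open 0.0125 j [-37.  11.   8.  87.  -0. -63.]
shift -0.2394 0.2429 0.0007 turn 48.01
```

Call:
drive_tool(
  plan=[
    [[-0.01,0.01,0,4],[-0.035,0.035,0,8],[-0.065,0.066,0,14],[-0.095,0.096,0,20],[-0.125,0.127,0,26],[-0.155,0.157,0,32],[-0.185,0.188,0,38],[-0.21,0.213,0,43],[-0.227,0.23,0,48],[-0.236,0.24,0,48],[-0.2394,0.2429,0,48],[-0.2394,0.2429,0,48]],
  ],
)

```text
clock: 15.05
eef_pos: [0.6112, 0.0326, 0.1695]
tool_rot: [-179.9, -0.1, 158.1]
force: [-0.1, -0.6, 0.1]
opening: 0.0129
gripper_force: 70.2
```

```bash
python3 - <<'E'
from h import *
go(.6118,.0328,.112,158)
o=np.zeros((560,800,3),np.uint8)
S=snap('side','s7.png');s=S['frame'];t=snap('top','t7.png')['frame']
print(proj(S,(.6118,.0328,.086)),proj(S,(.6118,.0328,.15)))
o[:,:440]=cv2.resize(s[210:310,250:328],(440,560));o[:360,440:]=cv2.resize(t[190:250,240:300],(360,360));cv2.imwrite('pics/c7.png',np.clip(o*1.4,0,255).astype(np.uint8))
E
```

```text
at [0.6112 0.0326 0.1695] [-1.7993e+02 -1.1000e-01  1.5809e+02] clock 15.05 F [-0.1 -0.6  0.1] open 0.0129 j [-3. 16. 13. 88. -0. 19.]
shift -0.0005 0.0005 0.0575 turn 0.09
(np.float64(283.4503794178484), np.float64(272.5258970369089)) (np.float64(281.8955403462369), np.float64(246.2776487146957))
```

View pics/c7.png

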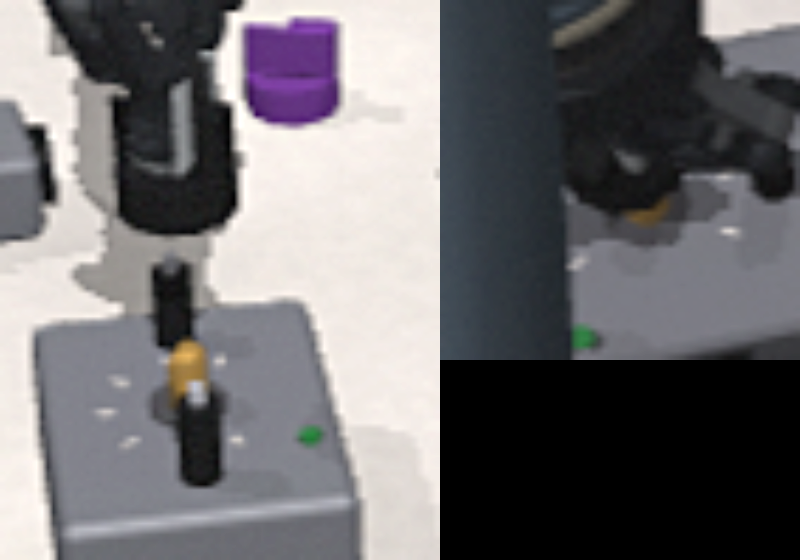

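Knob held upright; skirt centre is at side column 281.7 against 281.8 predicted, and the shaft is at 283.5 as predicted. Lowering towards the tip.

Call:
drive_tool(
  plan=[
    [[0,0,0.01,0],[0,0,0.025,0],[0,0,0.04,0],[0,0,0.05,0],[0,0,0.056,0],[0,0,0.058,0],[0,0,0.06,0],[0,0,0.061,0],[0,0,0.062,0],[0,0,0.063,0],[0,0,0.063,0]],
  ],
)

```text
clock: 16.25
eef_pos: [0.6119, 0.0328, 0.108]
tool_rot: [180.0, 0.0, 158.0]
force: [-0.3, 0.5, -0.8]
opening: 0.0127
gripper_force: 70.2
```

Call:
drive_tool(
  plan=[
    [[0,0,0.0005,0],[0,0,0.001,0],[0,0,0.0015,0],[0,0,0.002,0],[0,0,0.002,0]],
  ],
)

```text
clock: 16.75
eef_pos: [0.6117, 0.0328, 0.1057]
tool_rot: [-180.0, -0.0, 158.0]
force: [-0.4, 1.2, -0.6]
opening: 0.0124
gripper_force: 70.2
```

Call:
drive_tool(
  plan=[
    [[0,0,0.0005,0],[0,0,0.001,0],[0,0,0.0015,0],[0,0,0.002,0],[0,0,0.002,0]],
  ],
)

```text
clock: 17.25
eef_pos: [0.6116, 0.0328, 0.1036]
tool_rot: [-180.0, -0.0, 158.0]
force: [-0.4, 0.7, -1.4]
opening: 0.0125
gripper_force: 70.2
```

Call:
drive_tool(
  plan=[
    [[0,0,0.0005,0],[0,0,0.001,0],[0,0,0.0015,0],[0,0,0.002,0],[0,0,0.002,0]],
  ],
)

```text
clock: 17.75
eef_pos: [0.6117, 0.0328, 0.1017]
tool_rot: [-180.0, -0.0, 158.0]
force: [-0.5, 0.6, -0.4]
opening: 0.0123
gripper_force: 70.2
```

It is going in without axial force, already past the taper. Continuing.

Call:
drive_tool(
  plan=[
    [[0,0,0.001,0],[0,0,0.002,0],[0,0,0.003,0],[0,0,0.004,0],[0,0,0.004,0],[0,0,0.004,0]],
  ],
)

```text
clock: 18.35
eef_pos: [0.6117, 0.0328, 0.0977]
tool_rot: [-180.0, -0.0, 158.0]
force: [0.3, -0.2, -1.4]
opening: 0.0123
gripper_force: 70.2
```

Call:
drive_tool(
  plan=[
    [[0,0,0.001,0],[0,0,0.002,0],[0,0,0.003,0],[0,0,0.004,0],[0,0,0.004,0],[0,0,0.004,0]],
  ],
)

```text
clock: 18.95
eef_pos: [0.6117, 0.0328, 0.0937]
tool_rot: [-180.0, -0.0, 158.0]
force: [-1.0, 0.4, -1.1]
opening: 0.0125
gripper_force: 70.2
```

Call:
drive_tool(
  plan=[
    [[0,0,0.001,0],[0,0,0.002,0],[0,0,0.002,0],[0,0,0.002,0]],
  ],
)

```text
clock: 19.35
eef_pos: [0.612, 0.0328, 0.0924]
tool_rot: [180.0, 0.0, 158.0]
force: [-0.5, -0.1, 2.8]
opening: 0.0125
gripper_force: 70.5
```

Contact came at 0.093, exactly where fully home was predicted. Pressing in about 5.5 mm more.

Call:
drive_tool(
  plan=[
    [[0,0,0.001,0],[0,0,0.002,0],[0,0,0.003,0],[0,0,0.004,0],[0,0,0.005,0],[0,0,0.0055,0],[0,0,0.0055,0],[0,0,0.0055,0],[0,0,0.0055,0],[0,0,0.0055,0]],
  ],
)

```text
clock: 20.35
eef_pos: [0.612, 0.0328, 0.0875]
tool_rot: [180.0, 0.1, 158.0]
force: [-2.6, 0.4, 7.1]
opening: 0.0126
gripper_force: 71.1
```

```bash
python3 - <<'E'
from h import *
go(.6118,.0328,.0873,158)
o=np.zeros((560,800,3),np.uint8)
s=snap('side','s8.png')['frame'];t=snap('top','t8.png')['frame']
o[:,:440]=cv2.resize(s[210:310,250:328],(440,560));o[:400,440:]=cv2.resize(t[160:400,80:296],(360,400));cv2.imwrite('pics/c8.png',np.clip(o*1.4,0,255).astype(np.uint8))
E
```

```text
at [0.612  0.0328 0.0875] [1.7998e+02 6.0000e-02 1.5801e+02] clock 20.35 F [-2.6  0.4  7.1] open 0.0126 j [-3. 17.  5. 78. -0. 19.]
shift 0.0002 -0.0001 0.0002 turn 0.01
```

View pics/c8.png

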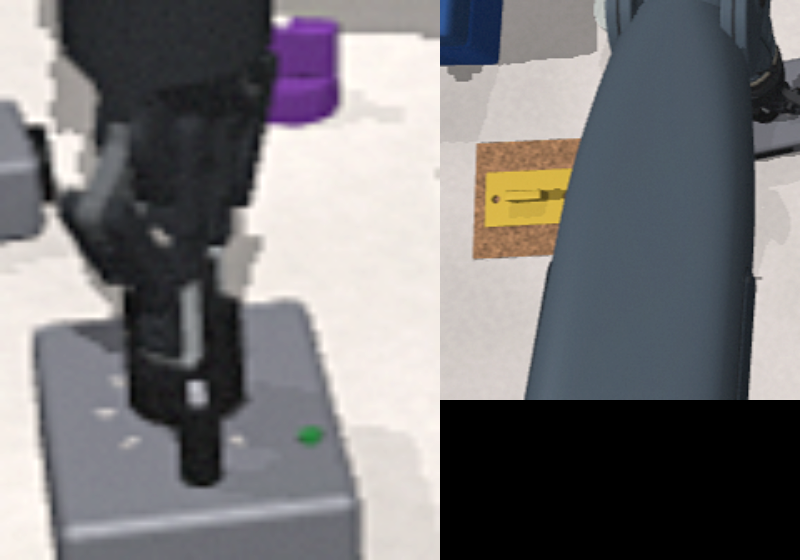

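Knob is seated on the shaft, pin in front at (285,280), and the plate lies flat on the mat. I'll add a little more push for margin.

Call:
drive_tool(
  plan=[
    [[0,0,0.0005,0],[0,0,0.001,0],[0,0,0.001,0],[0,0,0.001,0],[0,0,0.001,0]],
  ],
)

```text
clock: 20.95
eef_pos: [0.612, 0.0328, 0.0867]
tool_rot: [180.0, 0.1, 158.0]
force: [-2.5, 0.1, 7.5]
opening: 0.0123
gripper_force: 71.2
```

```bash
python3 -c "
from station import bot
print(bot.hand_in())"
```

```text
the job is handed in; nothing more can be done
None
```

The job is handed in at 21 s: the plate lies flat, rib up, mid-mat and released, and the knob is home on the D-shaft and still pressed in an estimated 4–6 mm at about 7.5 N; I saw no contact with the other items but did not re-measure their positions at the end.

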